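Load the care cartridge behind the push-to-release door

TASK

Push the blue door of the dosing unit inward until its catch lets go and it swings open, then stand the blue cartridge upright on the floor of the bay behind it. Leave the blue door open, and do not open the red one.

Things in the scene. Friction and masses are not known exactly. Their poses are not given: they have to be found in the camera images.
- blue_unit: Aluminium dosing unit fixed to the table, blue door in its top, dark panel with dial at its front (-x). Origin at table height under the bay's centre, z up, yaw within 0.2 rad. Box: x -88 to 88 mm, y -112 to 88 mm, 92 high. Bay under the door: 150 (x) by 140 mm (y) well, floor at 14 mm. White 26 mm dot on the door at x 0, y -80, z 92 mm: press there, straight down.
- blue_door (a joint): Angle in rad of the blue door, 148 by 178 mm, level and flush when shut, no handle, hinged on the unit's +y edge: 0 shut, -0.058 pressed to its stop (9 mm at the dot), 1.95 open, leaning outward, 0.26 m high. The catch gives after 5 mm at the dot (about 2 N); draw back up 0.2 m and the spring lifts it open in about 3 s, where it stays.
- blue_cartridge: loose blue cartridge standing on the table: a puck 52 mm across and 30 mm high with a round grip knob 26 mm across on top, 62 mm high in all, 0.1 to 0.2 kg. Origin: centre of its underside, z along its axis. A red one of the same shape stands elsewhere.
- red_door (a joint): opening angle of the red door of a second, like dosing unit, 0 shut, in rad; to be left shut.

How it is judged:
On the way:
1. the blue door has swung open (value of joint blue_door above 1.4 rad), for 0.2 s.
At the end, for the whole second after the job is handed in: the blue door stands open (over 1.4 rad); the blue cartridge stands still in the blue unit's bay, upright within 10 degrees, on the bay's floor (within 10 mm), anywhere between its walls; the red door is shut (under 0.1 rad) (value of joint blue_door above 1.4 rad and x of blue_cartridge in the frame of blue_unit between -0.06 and 0.06 m and y of blue_cartridge in the frame of blue_unit between -0.055 and 0.055 m and z of blue_cartridge in the frame of blue_unit between 0.008 and 0.024 m and angle between blue_cartridge's own z axis and vertical below 0.17 rad and linear speed of blue_cartridge below 0.02 m/s and value of joint red_door below 0.1 rad); the robot touches nothing.
It fails at once if the red door is opened (value of joint red_door above 0.1 rad).
It also fails if it takes over 67 s, if anything falls off the work surface, if the arm or the gripper's body presses on something with over 40 N, if the wrist force passes 120 N, or if a joint passes its speed limit or range.

ROBOT

A 7-joint arm with a two-finger parallel gripper is mounted at the origin on the work surface. World frame = base frame: x ahead of the robot, y to its left, z up, the work surface at z = 0. Lengths are in m, angles in rad, forces in N, time in s.
With the tool pointing down it reaches from about 0.4 to 0.85 m from the base axis. Payload 4.4 kg.
Tool frame: the origin (TCP) lies between the finger pads; the fingertips stand tcp_to_tips ahead of it and the grasp point (between the pads) lies 8 mm behind it (tcp_to_tips is the distance from the TCP to the fingertips, in m); z points along the fingers, x is the direction in which the jaws open and shut, and the axes are right-handed (so a half turn about z gives the same grasp; the last joint's range is limited). The gripper opens to 94 mm and grips with 3 to 60 N. Pads are 16 mm wide; open, the fingers measure 119 mm over their backs; the gripper's body (75 mm by 177 mm) begins 78 mm behind the grasp point.
Start: joints at [1.107, 0.628, 0.038, 1.517, -0.027, 0.996, -0.02], TCP at [0.252, -0.599, 0.216] pointing down, gripper open.
Joint ranges: [-3.06, 3.06], [-0.37, 2.12], [-1.25, 1.32], [0.18, 2.47], [-1.1, 4.24], [0.23, 1.98], [-2.94, 2.94]. Speed limits (rad/s): [2.57, 2.57, 3.14, 3.14, 3.14, 3.14, 3.14].

INTERFACE

Orientations are given as [roll, pitch, yaw] about the fixed x, y, z axes, in that order (R = Rz(yaw) Ry(pitch) Rx(roll)).
In Python, from station import * gives the robot as it stands.
- The arm moves only by the shell command python3 -m pendant 'ROWS' [FORCE]. ROWS is JSON, a list that holds one entry, the list of rows, each a list of 7 numbers: the turn, a rotation vector about the tool's x, y, z in degrees, then the shift along the tool's x, y, z in cm, then the opening, from 0 (shut) to 1 (fully open). A call has 1 to 10 rows; each row is the pose to reach, as a shift and turn from the pose commanded when the call began, along the tool's axes at that moment; what a row does not reach only later rows make up. A row lasts 1/8 s, in which the tool goes at most 62.5 mm and 10.7 degrees, less where a joint would pass 70% of its speed; a pose out of reach is approached as far as the arm can. A call with a gripper value outside its range is refused whole. The fingers move at their own pace and stop on an object; FORCE is the grip in N (left out, the last holds). Time passes only in rows, so rows that repeat a pose let the fingers close. It gives the time, the measured TCP pose, the force and the opening at its end, in the units of the state.
- sense(): the state, without advancing time (a new reading comes with each control period).
- camera(name): name is "scene" or "top"; returns the picture (384x512x3 uint8, red, green, blue); there is no depth.
- get_calibration(name): a dict with "fx", "fy", "cx", "cy" (pixels), "k1" (the pictures are not rectified: a ray, as slopes to the right and down, at radius r is drawn at 1 + k1 r^2 times it, then the intrinsics apply), "T" (4x4, takes a point from camera to world coordinates). Camera axes: x right, y down, z forward; pixel columns grow to the right and rows downward; lengths in m; the calibration is good to about 2 mm. A picture is of the moment at which its call begins. get_calibration takes no time and is no camera call.
- close_job(): hands the job in, once; it reports no verdict.
Trained networks look in the newest picture that a camera, given by its name, has taken for a name from the list of things; names that differ only in an ending like _2 or _b are one class to them, and where a whole thing is asked for, a point or a joint stands for the part that bears it (a point fixed in the world has none). Each returns a list of dicts, best first, with "confidence" (0 to 1); they miss things now and then, are a little off and sometimes report something else, mostly with a low value. They report only what shows in the picture. A call takes as long as a camera call.
- regions_of(target, camera): "pixels" (384x512 bool, what is visible of it).
- place_of(target, camera): "position" ([x, y, z] in m, in world coordinates, good to about 4 mm: a listed point, or the origin of a listed thing).
The state is a dict: "t": time; "joint_pos": joint angles; "qd": joint speeds; "joint_torque": joint torques, N m; "eef_pos": TCP position; "eef_rot": TCP orientation; "contact_force": force on the tool from outside, world axes, zero at the start; "ft_torque": the same for the moment, N m; "finger_gap": finger opening in m.
Only numpy, scipy, OpenCV 4.12 (cv2) and the standard library are available. Lean on these libraries where they do the work, as an engineer would, in place of code of your own. Each camera call takes 0.05 s, during which the arm holds its last target.

## Working session

There is one attempt and no reset: what is moved stays moved. The work goes in short steps, Python scripts to look and compute and a shell command to move; the robot and the scene stay as the last step left them, time stands still between calls to the robot, and variables do not carry over. Pictures are saved under pics/ and viewed, and the job is handed in when it is done.

```bash
ls; mkdir -p pics
python3 - <<'E'
from station import *
import cv2,numpy as np
s=sense();print({k:np.round(v,3).tolist() for k,v in s.items()})
try: print(tcp_to_tips)
except Exception as e: print(e)
for n in("scene","top"):
    im=camera(n);cv2.imwrite(f"pics/{n}0.png",im[:,:,::-1])
    c=get_calibration(n);print(n,{k:np.round(v,3).tolist() for k,v in c.items()})
    for t in("blue_unit","blue_cartridge","blue_door"):
        for d in place_of(t,n)[:3]: print(t,n,np.round(d["position"],4),round(d["confidence"],2))
print(sense()["t"])
E
```

```text
pics
{'t': 0.0, 'joint_pos': [1.107, 0.629, 0.038, 1.518, -0.027, 0.996, -0.02], 'qd': [0.0, 0.0, 0.002, -0.002, 0.001, -0.0, -0.0], 'joint_torque': [-0.001, -54.972, 1.144, -18.663, -0.052, 0.023, 0.0], 'eef_pos': [0.252, -0.599, 0.216], 'eef_rot': [3.142, 0.002, -1.173], 'contact_force': [-0.679, -0.121, 0.359], 'ft_torque': [-0.029, -0.009, -0.059], 'finger_gap': 0.094}
0.011
scene {'fx': 404.257, 'fy': 404.257, 'cx': 259.353, 'cy': 186.186, 'k1': -0.016, 'T': [[0.571, 0.676, -0.466, 0.979], [0.821, -0.46, 0.339, -0.352], [0.015, -0.576, -0.817, 0.924], [0.0, 0.0, 0.0, 1.0]]}
blue_unit scene [ 0.6136  0.1405 -0.0012] 0.9
blue_cartridge scene [ 0.3923 -0.2751  0.0008] 0.68Traceback (most recent call last):
  File "<stdin>", line 10, in <module>
ValueError: it knows: blue_cartridge, blue_unit
```

```bash
cat > h.py <<'E'
from station import *
import cv2,numpy as np
from scipy.spatial.transform import Rotation as R
def ray(n,u,v,z):
    c=get_calibration(n);K=np.array([[c["fx"],0,c["cx"]],[0,c["fy"],c["cy"]],[0,0,1]])
    p=cv2.undistortPoints(np.array([[[u,v]]],float),K,np.array([c["k1"],0,0,0,0.]))[0,0]
    T=np.array(c["T"]);d=T[:3,:3]@[p[0],p[1],1];o=T[:3,3];return o+d*(z-o[2])/d[2]
def proj(n,P):
    c=get_calibration(n);T=np.array(c["T"]);p=T[:3,:3].T@(np.array(P)-T[:3,3]);x=p[:2]/p[2]
    x=x*(1+c["k1"]*(x@x));return np.array([c["fx"]*x[0]+c["cx"],c["fy"]*x[1]+c["cy"]])
def tool(P): # shift in tool axes cm from measured pose
    s=sense();return R.from_euler("xyz",s["eef_rot"]).as_matrix().T@(np.array(P)-s["eef_pos"])*100
E
python3 - <<'E'
from h import *
im=camera("top");cv2.imwrite("pics/top0.png",im[:,:,::-1])
c=get_calibration("top");print({k:np.round(v,3).tolist() for k,v in c.items()})
for t in("blue_unit","blue_cartridge"):
    for d in place_of(t,"top")[:3]: print(t,np.round(d["position"],4),round(d["confidence"],2))
print(sense()["t"])
E
```

```text
{'fx': 470.164, 'fy': 470.164, 'cx': 253.959, 'cy': 196.655, 'k1': 0.029, 'T': [[-0.031, -0.975, 0.221, 0.28], [-1.0, 0.031, -0.006, 0.014], [-0.001, -0.221, -0.975, 1.131], [0.0, 0.0, 0.0, 1.0]]}
blue_unit [ 0.6165  0.1443 -0.0009] 0.77
blue_cartridge [ 0.3911 -0.2755 -0.0008] 0.71
0.3
```

View pics/scene0.png

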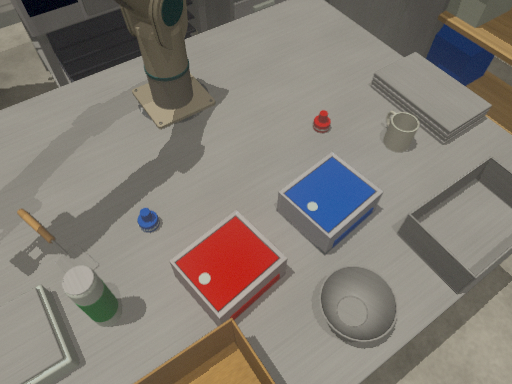

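View pics/top0.png

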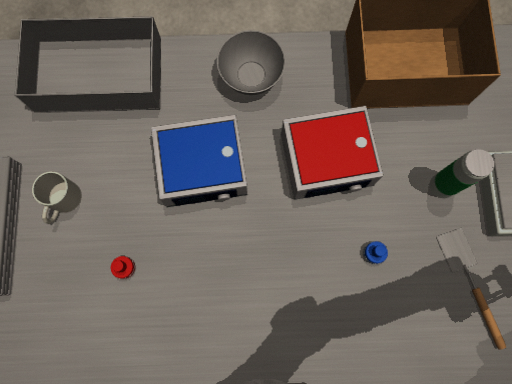

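The blue unit is the top view's left box, with its dot at about (227.5,152), or (312.5,206.5) in the scene view. The blue cartridge's knob is at about (376,251) top and (147,214) scene. The red unit lies between them.

Run:
```python
from h import *
for n in("scene","top"):
    im=camera(n)
    A=cv2.inRange(im,(170,170,170),(255,255,255))
    k,l,st,ce=cv2.connectedComponentsWithStats(A)
    for i in range(1,k):
        if st[i,4]>20: 
            p=ray(n,*ce[i],.092)
            if .4<p[0]<.8 and abs(p[1])<.35: print(n,"dot?",ce[i].round(1),st[i,4],p.round(4))
    r=regions_of("blue_unit",n)
    print([(x["confidence"],x["pixels"].sum()) for x in r])
    # door: blue inside
    B=((im[:,:,2].astype(int)-im[:,:,0])>70).astype(np.uint8)
    k,l,st,ce=cv2.connectedComponentsWithStats(B)
    for i in range(1,k):
        if st[i,4]<60: continue
        c=max(cv2.findContours((l==i).astype(np.uint8),cv2.RETR_EXTERNAL,cv2.CHAIN_APPROX_NONE)[0],key=len)
        if st[i,4]>1500:
            P=np.array([ray(n,*q[0],.092)[:2] for q in c]);(cx,s,a)=cv2.minAreaRect((P*1000).astype(np.float32));print(n,"door",np.round(cx,1),np.round(s,1),a)
        else: print(n,"blob",ce[i].round(1),st[i],ray(n,*ce[i],.03).round(4))
for yaw in(-.1,0,.1,.15):
    print(yaw)
print(proj("top",[.3915,-.2753,.062]),proj("scene",[.3915,-.2753,.062]))
```

```text
scene dot? [312.1 205.9] 59 [0.6248 0.0662 0.092 ]
scene dot? [204. 278.] 82 [ 0.6365 -0.2449  0.092 ]
[(0.88, np.int64(6192))]
scene door [617.6 129. ] [147.2 176.9] 7.133349418640137
scene blob [145.8 218. ] [138 208  19  20 192] [ 0.3868 -0.2775  0.03  ]
top dot? [360.8 141.7] 73 [ 0.6381 -0.2442  0.092 ]
top dot? [227.  150.9] 70 [0.6257 0.0666 0.092 ]
[(0.65, np.int64(7034))]
top door [616.5 130.9] [146.7 177.3] 7.22681999206543
top blob [377. 252.] [366 242  22  21 306] [ 0.388  -0.2752  0.03  ]
-0.1
0
0.1
0.15
[380.44871844 248.94797439] [144.67786471 212.27714526]
```

Run:
```python
from h import *
print(tool([.6252,.0664,.20]), sense()["eef_rot"])
for n in("scene","top"):
    im=camera(n);u,v=(146,216) if n=="scene" else (377,251)
    cv2.imwrite(f"pics/z_{n}.png",cv2.resize(im[v-20:v+20,u-20:u+20,::-1],None,fx=10,fy=10,interpolation=0))
```

```text
[-46.90451191 -60.20666406   1.64973265] [-3.14155436e+00  6.60978607e-05 -1.17308255e+00]
```

View pics/z_top.png

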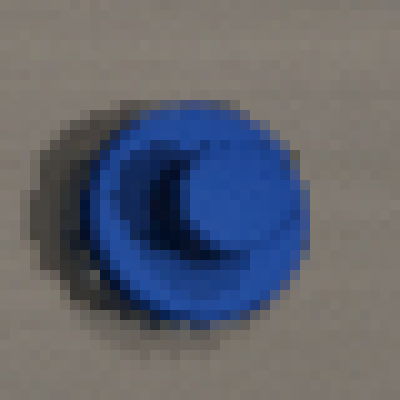

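View pics/z_scene.png

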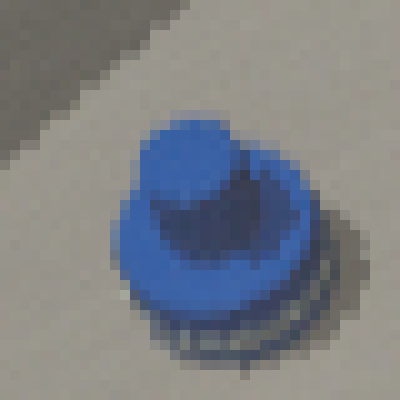

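The zoomed views agree with a cartridge at (0.390,-0.2755): the knob tops are at about (380.7,250) top and (144.5,211.7) scene, within about 1 px of the prediction. Next I'll move above the dot with the jaws shut.

```bash
python3 -m pendant '[[[0,0,-10,-4.7,-6,0,0],[0,0,-20,-9.4,-12,0,0],[0,0,-30,-14,-18,0.2,0],[0,0,-40,-18.8,-24,0.4,0],[0,0,-50,-23.5,-30,0.6,0],[0,0,-60,-28,-36,0.8,0],[0,0,-68,-33,-42,1,0],[0,0,-74.4,-37.5,-48,1.2,0],[0,0,-74.4,-42,-54,1.4,0],[0,0,-74.4,-46.9,-60.2,1.6,0]]]' 10
python3 -c "
from h import *
print(tool([.6252,.0664,.14]),sense())"
```

```text
t: 1.85
eef_pos: [0.5582, -0.0527, 0.2043]
eef_rot: [3.141, -0.001, 0.125]
contact_force: [0.7, -0.4, -0.3]
finger_gap: 0.001
[  8.1233316  -10.98382384   6.42675487] {'t': 1.85, 'joint_pos': array([ 0.26931055,  0.531037  , -0.34062762,  1.77895752,  0.22399855,
        0.86882725, -0.0482826 ]), 'qd': array([-0.89565661,  0.26719159,  0.0301243 , -0.47102133,  0.05381829,
        0.20631911, -0.82638142]), 'joint_torque': array([ 3.13980952e+00, -4.94207811e+01, -4.20856073e+00, -1.44658247e+01,
       -2.73687523e-01, -2.77119200e-02,  8.56390279e-01]), 'eef_pos': array([ 0.55824274, -0.05267977,  0.20426772]), 'eef_rot': array([ 3.14109275e+00, -6.73521975e-04,  1.24959376e-01]), 'contact_force': array([ 0.74137564, -0.41269594, -0.34719694]), 'ft_torque': array([-0.03370077, -0.15402699, -0.01402331]), 'finger_gap': 0.0010481984537214816}
```

```bash
python3 -m pendant '[[[0,0,0,4,-5,1,0],[0,0,0,6,-7.5,2,0],[0,0,0,6,-7.5,4,0],[0,0,0,6,-7.5,4,0],[0,0,0,6,-7.5,4,0]]]'
python3 -c "
from h import *
print(tool([.6252,.0664,.12]),sense()['t'])"
```

```text
t: 2.48
eef_pos: [0.6076, 0.0271, 0.1647]
eef_rot: [3.141, -0.001, 0.124]
contact_force: [0.3, -0.1, -0.3]
finger_gap: 0.0005
[ 2.22970107 -3.68594217  4.46840555] 2.475
```

```bash
python3 -m pendant '[[[0,0,0,2.2,-3.7,2,0],[0,0,0,2.2,-3.7,4.4,0],[0,0,0,2.2,-3.7,4.4,0],[0,0,0,2.2,-3.7,4.4,0]]]'
python3 -c "
from h import *
print(tool([.6252,.0664,.096]),sense()['qd'].round(3))"
```

```text
t: 2.98
eef_pos: [0.6253, 0.0662, 0.1214]
eef_rot: [3.141, -0.002, 0.124]
contact_force: [-0.6, -0.1, -0.7]
finger_gap: -0.0
[-0.01382625 -0.02634783  2.53972416] [ 0.002 -0.007 -0.002 -0.005 -0.001 -0.003 -0.001]
```

Settled over the dot. I'll press 7 mm past flush.

```bash
python3 -m pendant '[[[0,0,0,0,0,1,0],[0,0,0,0,0,1.6,0],[0,0,0,0,0,2.1,0],[0,0,0,0,0,2.5,0],[0,0,0,0,0,2.6,0],[0,0,0,0,0,2.6,0],[0,0,0,0,0,2.6,0]]]'
```

```text
t: 3.85
eef_pos: [0.6246, 0.0669, 0.0943]
eef_rot: [3.141, -0.0, 0.125]
contact_force: [-1.4, -1.6, 4.6]
finger_gap: 0.0002
```

```bash
python3 -m pendant '[[[0,0,0,0,0,-5,0],[0,0,0,0,0,-11,0],[0,0,0,0,0,-17,0],[0,0,0,0,0,-20,0],[0,0,0,0,0,-20,0],[0,0,0,0,0,-20,0],[0,0,0,0,0,-20,0],[0,0,0,0,0,-20,0]]]'
python3 -c "
from h import *
for n in ('top','scene'): cv2.imwrite(f'pics/{n}1.png',camera(n)[:,:,::-1])
print(tool([.390,-.2755,.18]))"
```

```text
t: 4.85
eef_pos: [0.6241, 0.0672, 0.2927]
eef_rot: [-3.141, 0.002, 0.126]
contact_force: [0.9, 0.4, 0.3]
finger_gap: 0.0002
[-27.52694287  31.06972938  11.36040385]
```

View pics/scene1.png

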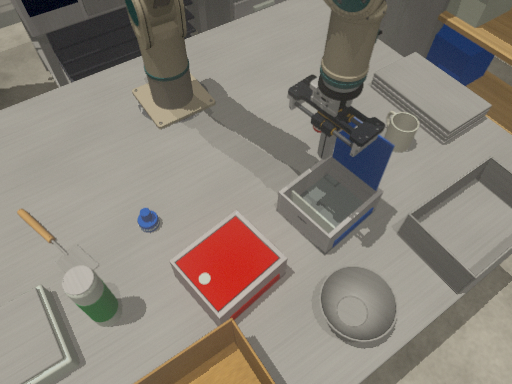

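The door stands open in the scene view (flap at about (362,160)) and the bay at (330,195) is exposed. The gripper's long side lies along the jaw axis, which is the unit's x, so it's clear of the flap. Now to the cartridge.

```bash
python3 -m pendant '[[[0,0,0,-3.5,4,0,0.8],[0,0,0,-7,8,1,0.8],[0,0,0,-10.5,12,2.5,0.8],[0,0,0,-14,16,4,0.8],[0,0,0,-18,20,6,0.8],[0,0,0,-22,24.8,8,0.8],[0,0,0,-25,28.2,10,0.8],[0,0,0,-27.5,31.1,11.4,0.8],[0,0,0,-27.5,31.1,11.4,0.8],[0,0,0,-27.5,31.1,11.4,0.8]]]'
python3 -c "
from h import *
print(tool([.390,-.2755,.10]),sense()['qd'].round(3))"
```

```text
t: 6.2
eef_pos: [0.3914, -0.2752, 0.1803]
eef_rot: [-3.141, -0.001, 0.126]
contact_force: [0.8, 0.2, 0.8]
finger_gap: 0.0755
[-0.15294296  0.01398404  8.02671624] [-0.023 -0.008 -0.011 -0.006  0.001  0.002  0.001]
```

```bash
python3 -m pendant '[[[0,0,0,-0.1,0,4,0.8],[0,0,0,-0.1,0,8,0.8],[0,0,0,-0.1,0,9,0.8],[0,0,0,-0.1,0,9,0.8]]]'
python3 -c "
from h import *
print(tool([.390,-.2755,.044]))
for n in ('top','scene'): cv2.imwrite(f'pics/{n}2.png',cv2.resize((camera(n)[150:320,80:400,::-1]),None,fx=2.4,fy=2.4))
for n in ('top','scene'): print([(d['position'],d['confidence']) for d in place_of('blue_cartridge',n)])"
```

```text
t: 6.7
eef_pos: [0.3906, -0.2751, 0.0904]
eef_rot: [-3.141, -0.0, 0.127]
contact_force: [0.2, 0.9, -0.3]
finger_gap: 0.0751
[-0.06230866  0.03449743  4.63516836]
[([0.3917, -0.2748, 0.0022], 0.8)]
[([0.3879, -0.2726, 0.0013], 0.67)]
```

View pics/scene2.png

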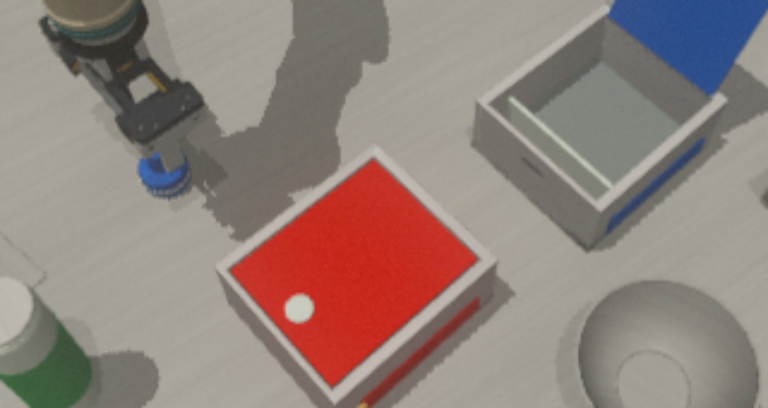

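The fingers straddle the knob, seen at about (165,165) in the zoom. The open bay is clean. I'll descend and grip.

```bash
python3 -m pendant '[[[0,0,0,0,0,2,0.8],[0,0,0,0,0,3.8,0.8],[0,0,0,0,0,4.5,0.8],[0,0,0,0,0,4.5,0.8],[0,0,0,0,0,4.5,0],[0,0,0,0,0,4.5,0],[0,0,0,0,0,4.5,0],[0,0,0,0,0,4.5,0],[0,0,0,0,0,4.5,0],[0,0,0,0,0,4.5,0]]]' 20
```

```text
t: 8.15
eef_pos: [0.3896, -0.2758, 0.0451]
eef_rot: [-3.142, 0.0, 0.125]
contact_force: [-0.7, -0.7, -0.3]
finger_gap: 0.0258
```

```bash
python3 -m pendant '[[[0,0,0,0,0,-4,0],[0,0,0,0,0,-9,0],[0,0,0,0,0,-14,0],[0,0,0,0,0,-18,0],[0,0,0,0,0,-18,0],[0,0,0,0,0,-18,0]]]'
python3 -c "
from h import *
print(tool([.616,.133,.22]))
for n in ('scene',): cv2.imwrite(f'pics/{n}3.png',cv2.resize((camera(n)[50:300,80:400,::-1]),None,fx=2.3,fy=2.3))"
```

```text
t: 8.9
eef_pos: [0.3888, -0.2755, 0.2241]
eef_rot: [-3.141, 0.001, 0.125]
contact_force: [-0.3, 0.2, -1.3]
finger_gap: 0.0254
[ 27.65212688 -37.69055508   0.40973102]
```

View pics/scene3.png

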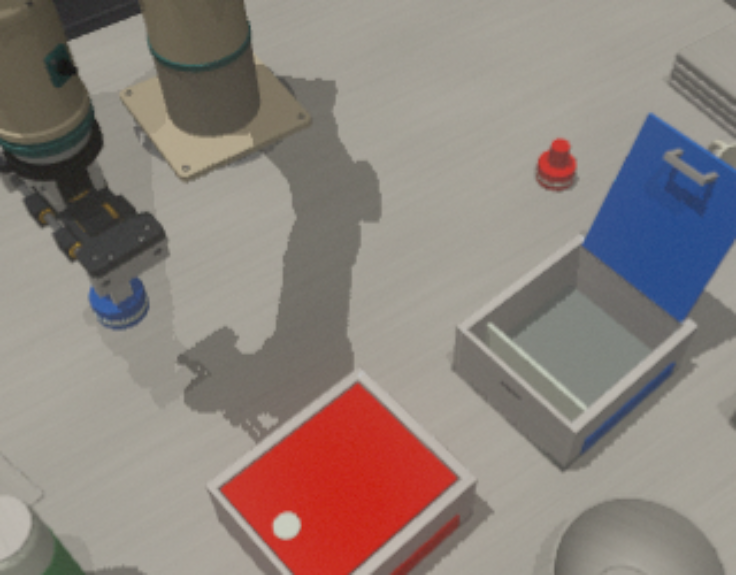

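The cartridge hangs upright in the jaws at about (118,300) and the door is fully open. I'll carry it over the bay.

```bash
python3 -m pendant '[[[0,0,0,3,-4,0,0],[0,0,0,6.5,-9,0,0],[0,0,0,10,-13.6,0,0],[0,0,0,13.5,-18.4,0,0],[0,0,0,17,-23.2,0,0],[0,0,0,20.5,-28,0,0],[0,0,0,24,-32.7,0,0],[0,0,0,26.5,-36,0,0],[0,0,0,27.6,-37.7,0,0],[0,0,0,27.6,-37.7,0,0]]]'
python3 -m pendant '[[[0,0,0,0,0,0,0],[0,0,0,0,0,0,0]]]'
python3 -c "
from h import *
print(tool([.616,.133,.11]))
for n in ('scene','top'): cv2.imwrite(f'pics/{n}4.png',cv2.resize((camera(n)[50:300,120:440,::-1]),None,fx=2.3,fy=2.3))"
```

```text
t: 10.2
eef_pos: [0.6154, 0.1333, 0.2235]
eef_rot: [3.141, 0.003, 0.127]
contact_force: [-0.1, -0.7, -2.4]
finger_gap: 0.0255
t: 10.45
eef_pos: [0.616, 0.1303, 0.2251]
eef_rot: [3.14, 0.001, 0.123]
contact_force: [1.3, -0.4, -2.3]
finger_gap: 0.0258
[ 0.03727005 -0.27895811 11.51181432]
```

View pics/scene4.png

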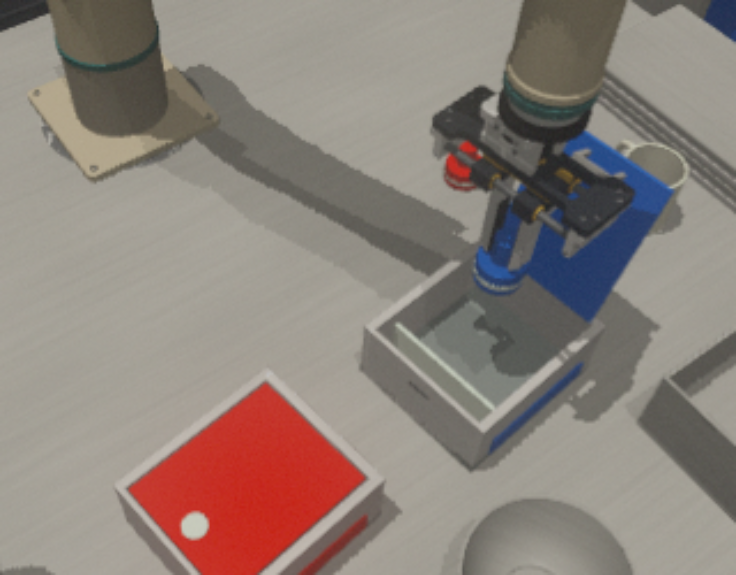

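View pics/top4.png

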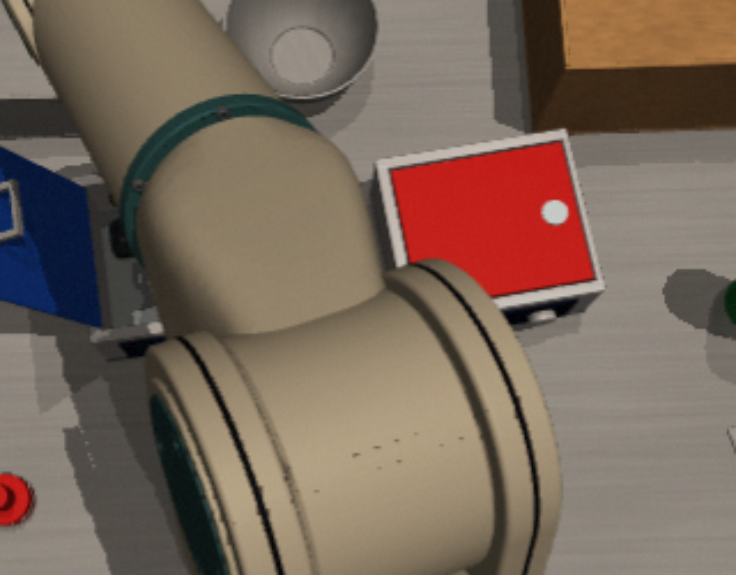

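The cartridge is centred over the bay in the scene view and the arm is clear of the flap. Lowering now.

```bash
python3 -m pendant '[[[0,0,0,0,0,3,0],[0,0,0,0,0,6,0],[0,0,0,0,0,9,0],[0,0,0,0,0,11.5,0],[0,0,0,0,0,11.5,0],[0,0,0,0,0,11.5,0]]]'
python3 -c "
from h import *
print(tool([.616,.133,.060]))
for n in ('scene',): cv2.imwrite(f'pics/{n}5.png',cv2.resize((camera(n)[100:250,220:420,::-1]),None,fx=3.5,fy=3.5))"
```

```text
t: 11.3
eef_pos: [0.6171, 0.1327, 0.1112]
eef_rot: [-3.141, -0.002, 0.125]
contact_force: [-0.1, 0.4, -1.2]
finger_gap: 0.0256
[-0.10887369 -0.04637561  5.11997246]
```

View pics/scene5.png

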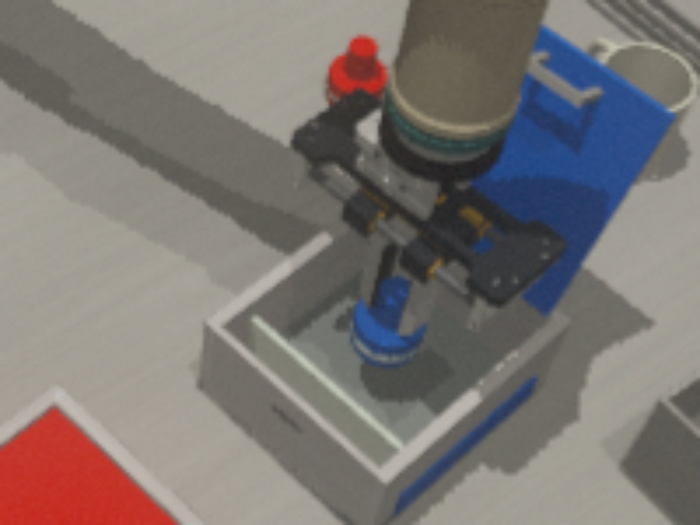

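The cartridge, at about (388,330) in the zoom, is inside the well with clearance all round.

```bash
python3 -m pendant '[[[0,0,0,0,0,2,0],[0,0,0,0,0,4,0],[0,0,0,0,0,4.7,0],[0,0,0,0,0,5,0],[0,0,0,0,0,5.1,0],[0,0,0,0,0,5.1,0],[0,0,0,0,0,5.1,0]]]'
```

```text
t: 12.22
eef_pos: [0.6166, 0.1328, 0.0595]
eef_rot: [-3.142, -0.001, 0.125]
contact_force: [0.0, -0.1, -1.1]
finger_gap: 0.0254
```

```bash
python3 -m pendant '[[[0,0,0,0,0,0.1,0],[0,0,0,0,0,0.15,0],[0,0,0,0,0,0.15,0],[0,0,0,0,0,0.15,0]]]'
```

```text
t: 12.72
eef_pos: [0.6167, 0.1328, 0.0591]
eef_rot: [3.141, -0.001, 0.125]
contact_force: [-2.2, -1.0, 7.4]
finger_gap: 0.0255
```

Contact with the floor at the predicted height. I'll release by opening to 0.6, then go up.

```bash
python3 -m pendant '[[[0,0,0,0,0,0,0.4],[0,0,0,0,0,0,0.6],[0,0,0,0,0,0,0.6],[0,0,0,0,0,0,0.6],[0,0,0,0,0,-1,0.6],[0,0,0,0,0,-4,0.6],[0,0,0,0,0,-9,0.6],[0,0,0,0,0,-15,0.6],[0,0,0,0,0,-20,0.6],[0,0,0,0,0,-22,0.6]]]'
python3 -m pendant '[[[0,0,0,-3,4,0,0.6],[0,0,0,-6,9,0,0.6],[0,0,0,-10,14,0,0.6],[0,0,0,-14,18,0,0.6],[0,0,0,-18,22,0,0.6],[0,0,0,-20,26,0,0.6],[0,0,0,-20,26,0,0.6],[0,0,0,-20,26,0,0.6],[0,0,0,-20,26,0,0.6]]]'
python3 - <<'E'
from h import *
M=np.array([.6153,.1457]);Rz=np.array([[np.cos(.125),-np.sin(.125)],[np.sin(.125),np.cos(.125)]])
for n in ('scene','top'):
    im=camera(n);cv2.imwrite(f'pics/{n}6.png',cv2.resize((im[80:250,140:400,::-1]),None,fx=3,fy=3))
    for d in place_of("blue_cartridge",n): print(n,d, Rz.T@(np.array(d["position"][:2])-M))
E
```

```text
t: 13.98
eef_pos: [0.6177, 0.1334, 0.2822]
eef_rot: [-3.141, -0.006, 0.126]
contact_force: [1.1, -1.3, -0.3]
finger_gap: 0.0564
t: 15.1
eef_pos: [0.4511, -0.1488, 0.2778]
eef_rot: [-3.141, -0.001, 0.128]
contact_force: [-0.1, 0.5, -0.3]
finger_gap: 0.0567
scene {'position': [0.6159, 0.1362, 0.0163], 'confidence': 0.89} [-0.00058909 -0.00950068]
top {'position': [0.6211, 0.133, 0.0154], 'confidence': 0.59} [ 0.00417138 -0.01332402]
```

View pics/scene6.png

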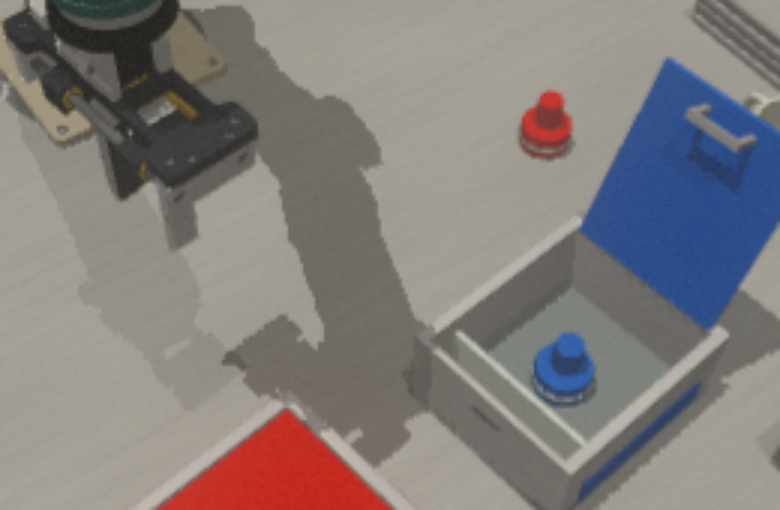

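View pics/top6.png

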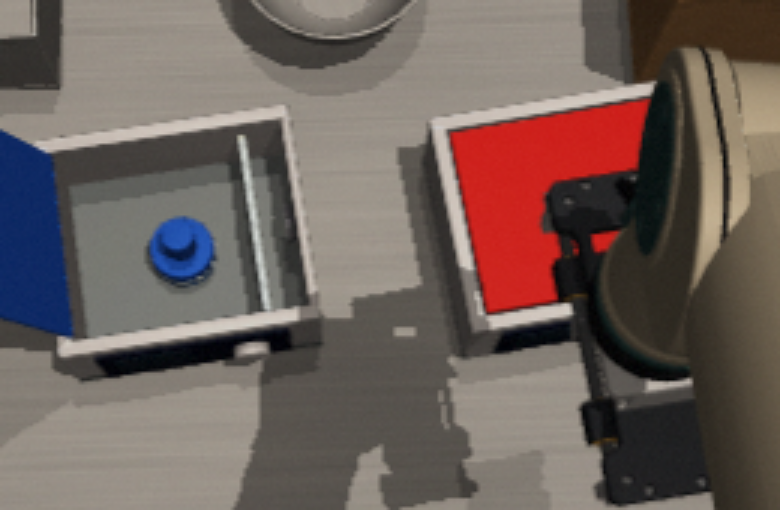

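The cartridge stands upright on the bay floor, at (565,365) in the scene zoom and (181,248) in the top zoom. The blue door is open, the red door is shut, and the arm is clear.

```bash
python3 -c "
from station import *
print(close_job())"
```

```text
the job is handed in; nothing more can be done
None
```

The job is handed in, at about 15 s of the 67 s allowed. The blue door is open, the blue cartridge stands upright on the floor of its bay, and the red door was not touched. No verdict was reported.

- **Door:** I pressed the white dot with shut jaws to about 8–9 mm, at about 5 N. I drew up 0.2 m and the door swung open and stayed there. I judged it open from the pictures; its joint angle was never read.
- **Cartridge:** I gripped it by the knob, carried it over the bay and lowered it until it touched the floor. Contact came at the expected height, with about 7 N. Then I opened the jaws and backed away.
- **Last checks:** The networks put the cartridge at about (0 to 4, -10 to -13) mm from the bay's centre, with its base at 15–16 mm. The two cameras disagreed by about 6 mm, which is well inside the margins. Both pictures showed it upright, the blue door open, the red door shut and the gripper clear. No check failed.

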